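# Open the dial padlock and hold it up by its shackle

## Robot

A 6-joint arm with a two-finger parallel gripper is mounted at the origin on a cart in front of the work surface, level with it; the furniture and walls round the work are solid. World frame = base frame: x ahead of the robot, y to its left, z up, the work surface at z = 0. Lengths are in mm, angles in rad, forces in N, time in s.
With the tool pointing down it reaches from about 325 to 900 mm from the base axis. Payload 6.1 kg.
Tool frame: the origin (TCP) lies between the finger pads, 19 mm behind the fingertips; this is the grasp point; z points along the fingers, y is the line along which they close (so a half turn about z gives the same grasp; the last joint's range is limited). The gripper opens to 87 mm and grips with 3 to 60 N. Pads are 19 mm wide; open, the fingers measure 117 mm over their backs; the gripper's body (75 mm by 190 mm) begins 51 mm behind the grasp point.
Start: joints at [1.174, 0.22, 1.526, -0, 1.395, -0.126], TCP at [167.188, 602.216, 241.238] pointing down, gripper open.
Joint ranges: [-2.98, 2.98], [-0.91, 2.08], [0.09, 2.57], [-1.24, 4.39], [0.2, 2.65], [-2.68, 2.68]. Speed limits (rad/s): [2.57, 2.57, 3.01, 3.14, 3.14, 3.14].

## Interface

Orientations are given as a unit quaternion [x, y, z, w].
In Python, from cell import * gives the robot as it stands. Calls block until the motion is done:
- movep(position, orientation): joint-space move of the TCP to a pose.
- move_linear(position, velocity=150, ori=None, f_stop=None): straight line of the TCP; ori=None keeps the orientation; velocity is the mean speed in mm/s. With f_stop (N) it stops when the force on the tool has changed by that much, and returns True; else False.
- move_joints(angles): joint-space move.
- command_gripper(opening, squeeze=None): finger opening in mm; squeeze is the grip in N (None keeps the last); returns when the fingers have stopped.
- dwell(seconds).
- solve_ik(position, orientation): joint angles nearest the present ones, or None.
- read_state(): the state.
- get_image(name): name is "scene" or "top"; returns the picture (400x640x3 uint8, red, green, blue); there is no depth.
- camera_info(name): a dict with "fx", "fy", "cx", "cy" (pixels), "pose" (4x4, takes a point from camera to world coordinates). Camera axes: x right, y down, z forward; pixel columns grow to the right and rows downward; lengths in mm; the calibration is good to about 2 mm. A picture is of the moment at which its call begins. camera_info takes no time and is no camera call.
A pose or a line that the arm cannot do raises Unreachable and nothing moves.
- job_done(): hands the job in; it is judged then, once.
The state is a dict: "clock": time; "joint_pos": joint angles; "qvel": joint speeds; "effort": joint torques, N m; "eef_pos": TCP position; "tool_rot": TCP orientation; "force": force on the tool from outside, world axes, zero at the start; "wrist_torque": the same for the moment, N m; "gripper_width": finger opening in mm; "grip_force": force on a finger pad.
Only numpy, scipy, OpenCV 4.12 (cv2) and the standard library are available. Lean on these libraries where they do the work, as an engineer would, in place of code of your own. Each camera call takes 0.05 s, during which the arm holds its last target. There are 200 camera calls.

## Task

The dial padlock lies locked in its cradle on the bench. Leaving it in the cradle, turn the dial clockwise (seen from above), feeling for the notch where it clicks, stops and lets the shackle spring out part of the way; then draw the shackle straight out to its end stop. Then, by the shackle, lift the open lock out of the cradle and finish while still holding it there, motionless, dial upward, about 15 cm above the bench, so that it can be inspected; the job ends with the lock in the gripper, not put down, and the other things on the bench undisturbed.

Things in the scene. Friction and masses are not known exactly. Their poses are not given: they have to be found in the camera images.
- cradle: fixed grey nest: base plate 104 x 104 x 10 mm on the bench; walls 7 mm thick, 16 mm high above the plate, inside 70 x 70 mm, outer faces 42 mm from the centre. On the shackle's side (-x) only two corner stubs that high, and between them a 6 mm sill under the shackle. Origin: centre of its underside. The shackle leaves along its -x; z up.
- lock: loose padlock lying on its back in the cradle, 2 mm of play, about 0.23 kg: square dark steel case 66 x 66 x 28 mm, black dial on top, steel shackle out of its -x side. Origin: centre of the case's underside, 10 mm above the bench at the start. z: up through the dial; -x: the way the shackle slides out. Its yaw at the start is within 0.5 rad of 0 (shackle towards the robot).
- lock_center (a point): middle of the padlock's case, 14 mm above its underside.
- dial_grip (a point): point on the dial's axis (the lock's z axis) at the height to grip, 44 mm above the case's underside. Round knurled knob 39 mm in diameter (41 over the look-only ridges), from 33.5 to 52 mm above the case's underside. Below it a flat skirt 48 mm in diameter, its top at 33.5 mm: keep the fingertips above it.
- dial_top (a point): centre of the knob's top face. The dial has no pointer and its notch is unmarked: it lies 0.9 to 2.3 rad clockwise (seen from above) from the start, so several strokes may be needed. It turns with about 0.03 N m and faint ticks, stays where it is left, and is blocked both ways (0.13 rad of play) once the shackle has sprung out; the stop is felt as torque, and the shackle shows it.
- shackle_grip (a point): midway between the shackle's straight legs, 56 mm from the case's centre along -x while shut; moves with it. Level U of 9 mm round steel bar, axis 14 mm above the case's underside, 45 mm wide over the legs (along y). Legs straight from the case (33 mm from its centre) to 66 mm, then a half-round bow to 88 mm. Can be pinched across both legs from above, fingers closing along y.
- shackle (a joint): how far the shackle is out, m: 0 locked (up to about 0.0006 of rattle; a hard pull while locked strains it to 0.0025 at most), springs out by itself to about 0.006 to 0.008 when the dial reaches its notch, 0.018 at the end stop. Drawing it on takes about 3 N; it stays where it is left.
- weight: bystander, loose: brass check weight 37 mm in diameter, 50 mm high, standing to the robot's right. Origin at the centre of its foot.
- bottle: bystander, loose: amber dropper bottle 35 mm in diameter, 112 mm high, standing to the robot's right. Origin at the centre of its foot.
- driver: bystander, loose: screwdriver 192 mm long lying on the bench to the robot's left, its length along its own y axis at yaw 0. Origin at the middle of its underside.
Mind the look-alikes: they are no part of the job. Of the things that look like the lock, the smallest one is meant.

How it is judged:
By the outcome, as a careful person would: the job done as asked, in the order asked, and still so for the second after the job is handed in, while the arm keeps its last pose, push and grip.
It also fails if it takes over 64 s, if anything falls off the work surface, if the arm or the gripper's body presses on something with over 40 N, if the wrist force passes 120 N, or if a joint passes its speed limit or range.

## Working session

There is one attempt and no reset: what is moved stays moved. The work goes in short steps, each a Python script; the robot and the scene stay as the last script left them, time stands still between calls to the robot, and variables do not carry over. Pictures are saved under pics/ and viewed, at most 10 in all, crops included, and the job is handed in when it is done.

```bash
ls; mkdir -p pics; python3 - <<'E'
from cell import *
import cv2
for n in("scene","top"):
    im=get_image(n); cv2.imwrite(f"pics/{n}0.png",im[:,:,::-1]); c=camera_info(n); print(n,c)
print(read_state())
E
```

```text
pics
scene {'fx': 501.76698483686164, 'fy': 501.76698483686164, 'cx': 321.8187920805387, 'cy': 193.86684641881246, 'pose': array([[ 8.32797466e-01, -3.57432847e-01,  4.22717566e-01,
        -6.14821381e+01],
       [-5.53463715e-01, -5.22105870e-01,  6.48909375e-01,
        -9.79027680e+02],
       [-1.12382028e-02, -7.74368917e-01, -6.32634557e-01,
         9.85337285e+02],
       [ 0.00000000e+00,  0.00000000e+00,  0.00000000e+00,
         1.00000000e+00]])}
top {'fx': 459.27648879799824, 'fy': 459.27648879799824, 'cx': 324.8680505931584, 'cy': 202.06440624107063, 'pose': array([[-6.19036491e-03, -9.97769341e-01,  6.64681957e-02,
         4.22408678e+02],
       [-9.99961540e-01,  6.58951920e-03,  5.78763117e-03,
        -6.72533205e+01],
       [-6.21271439e-03, -6.64298118e-02, -9.97771759e-01,
         1.52842070e+03],
       [ 0.00000000e+00,  0.00000000e+00,  0.00000000e+00,
         1.00000000e+00]])}
{'clock': 0.1, 'joint_pos': array([ 1.17385924e+00,  2.21158044e-01,  1.52748948e+00,  6.37208888e-06,
        1.39471777e+00, -1.26081489e-01]), 'qvel': array([-3.72784018e-04, -1.53844802e-03,  3.77167899e-04, -2.30677447e-04,
        8.90788748e-04,  1.48215736e-05]), 'effort': array([-7.95533333e-05, -4.95945704e+01, -3.88515294e+01,  7.01431953e-02,
        5.16382407e-02, -5.55755139e-05]), 'eef_pos': array([167.00688375, 601.72480253, 240.24377716]), 'tool_rot': array([ 1.35014708e-01,  9.90843198e-01, -8.55372898e-04, -2.32177209e-04]), 'force': array([ 0.30652147, -0.43242227,  1.01501953]), 'wrist_torque': array([ 0.00067125, -0.02920671, -0.0776863 ]), 'grip_force': 0.0, 'gripper_width': 87.2190529798973}
```

View pics/top0.png

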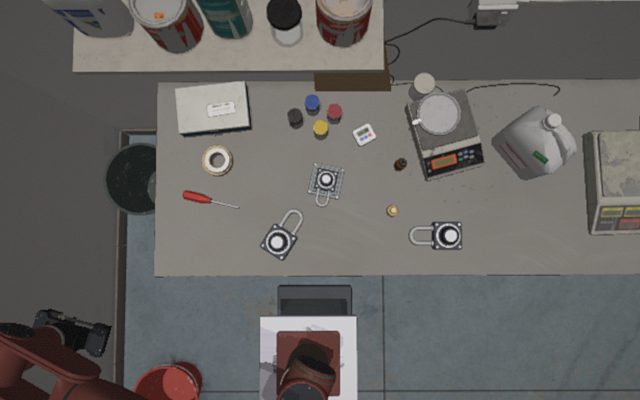

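View pics/scene0.png

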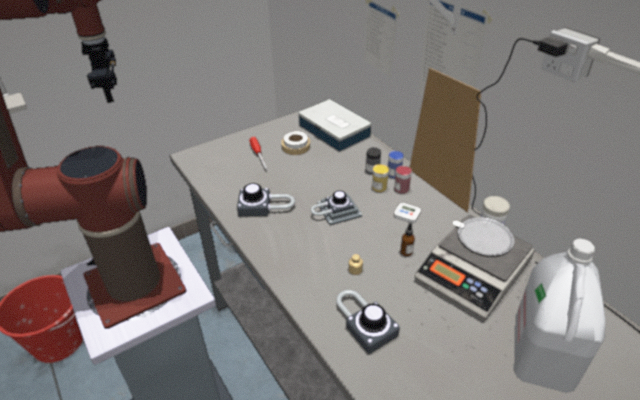

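Three lock-like things in the top view: (326,182) small, in a grey cradle, with its shackle towards the robot; (280,240) larger, open shackle, no cradle; (448,236) larger, no cradle. The one at (326,182) fits: it is the smallest and is in the cradle. I'll confirm it in a crop.

```bash
python3 - <<'E'
import cv2,numpy as np
a=cv2.imread("pics/top0.png")[150:220,290:360]; b=cv2.imread("pics/scene0.png")[175:235,300:370]
a=cv2.resize(a,(400,400),interpolation=cv2.INTER_CUBIC); b=cv2.resize(b,(400,343),interpolation=cv2.INTER_CUBIC)
b=cv2.copyMakeBorder(b,0,57,0,0,cv2.BORDER_CONSTANT)
cv2.imwrite("pics/crop1.png",np.hstack([a,b]))
E
```

```text
(no output)
```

View pics/crop1.png

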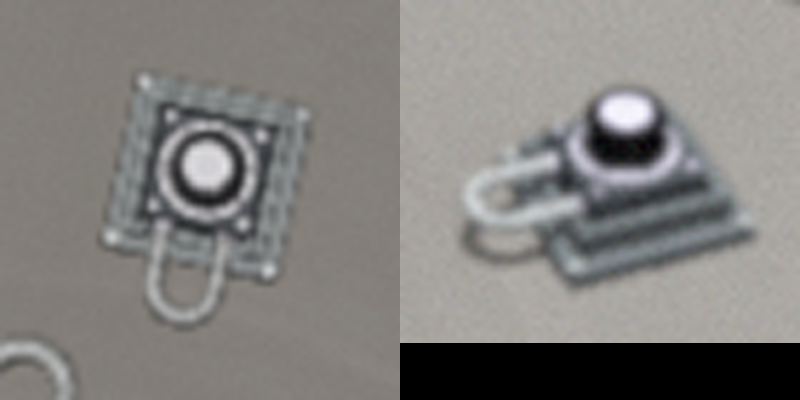

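The crop confirms it: small padlock in the grey cradle. The plate corner screws are at crop (145,82), (305,115), (268,272) and (112,237), the white knob top at (207,167), and the shackle bow points at (182,325).

```bash
cat >h.py <<'E'
from cell import *
import numpy as np, cv2
from scipy.spatial.transform import Rotation as R
def ray(n,u,v):
    c=camera_info(n);P=c["pose"];return P[:3,3],P[:3,:3]@np.array([(u-c["cx"])/c["fx"],(v-c["cy"])/c["fy"],1])
def onz(n,u,v,z):
    o,d=ray(n,u,v);return o+d*(z-o[2])/d[2]
def tri(a,b):
    A=np.zeros((3,3));B=np.zeros(3)
    for o,d in(a,b):
        d=d/np.linalg.norm(d);M=np.eye(3)-np.outer(d,d);A+=M;B+=M@o
    return np.linalg.solve(A,B)
def down(yaw): # tool z down, tool y axis along world direction yaw+90deg
    return (R.from_euler('z',yaw)*R.from_quat([0,1,0,0])).as_quat()
def yaw_of(q): return R.from_quat(q).apply([0,1,0])
E
python3 - <<'E'
from h import *
t=cv2.imread("pics/top0.png");s=cv2.imread("pics/scene0.png")
def cen(im,u,v,r,th):
    g=cv2.cvtColor(im,6).astype(float);p=g[v-r:v+r+1,u-r:u+r+1];w=np.clip(p-th,0,None)
    n,l,st,ce=cv2.connectedComponentsWithStats((w>0).astype(np.uint8))
    k=l[r,r];w=w*(l==k) if k else w
    Y,X=np.mgrid[-r:r+1,-r:r+1];return np.array([u+(w*X).sum()/w.sum(),v+(w*Y).sum()/w.sum()]),p.max()
kt,m=cen(t,326,179,4,150);ks,m2=cen(s,339,194,7,160)
print(kt,m,ks,m2,"tri",tri(ray("top",*kt),ray("scene",*ks)),"top@62",onz("top",*kt,62),"scene@62",onz("scene",*ks,62))
C=[]
for u,v in[(145,82),(305,115),(268,272),(112,237)]:
    u,v=round(290+u/5.714-.41),round(150+v/5.714-.41)
    c,m=cen(t,u,v,2,125);C.append(onz("top",*c,11)[:2]);print(c,m)
C=np.array(C);print(C,C.mean(0))
e=[C[0]-C[3],C[1]-C[2],C[0]-C[1],C[3]-C[2]]
a=[np.arctan2(x[1],x[0]) for x in e];print(a,[np.linalg.norm(x) for x in e],"yaw",np.mean([a[0],a[1],a[2]-np.pi/2,a[3]-np.pi/2]))
b=onz("top",290+182/5.714-.41,150+318/5.714-.41,24)[:2];k=onz("top",*kt,62)[:2]
print("bow",b,np.arctan2(*(k-b)[::-1]),np.linalg.norm(k-b))
E
```

```text
[325.73121495 178.47775701] 218.0 [339.09797542 194.05061461] 245.0 tri [595.82389073 -61.96548216  62.9425874 ] top@62 [595.98049985 -61.98872828  62.        ] scene@62 [596.44742873 -61.00680682  62.        ]
[315.31531532 164.31831832] 192.0
[342.44505495 169.90659341] 164.0
[336.33836858 196.56495468] 193.0
[309.37165775 190.77540107] 200.0
[[ 649.67333282  -27.42103718]
 [ 630.30056601 -117.57648999]
 [ 541.5052395   -96.57063036]
 [ 561.36645667   -7.27553362]] [595.71139875 -62.21092279]
[np.float64(-0.22429221879749892), np.float64(-0.2322944662377299), np.float64(1.3591331383994292), np.float64(1.3519367653774903)] [np.float64(90.57563518066891), np.float64(91.24612949980143), np.float64(92.2133925417824), np.float64(91.4772225734802)] yaw -0.2217773587120256
bow [512.24936887 -47.21793857] -0.17461090229514514 85.02398792949826
```

```bash
python3 - <<'E'
from h import *
for y in np.arange(-3,3.1,.5):
    q=solve_ik([595.8,-62,66],down(y)); print(round(y,1),None if q is None else np.round(q,3))
print(read_state()["clock"])
E
```

```text
-3.0 [-0.235  0.343  1.728 -0.     1.07   1.194]
-2.5 [-0.235  0.343  1.728 -0.     1.07   0.694]
-2.0 [-0.235  0.343  1.728 -0.     1.07   0.194]
-1.5 [-0.235  0.343  1.728 -0.     1.07  -0.306]
-1.0 [-0.235  0.343  1.728 -0.     1.07  -0.806]
-0.5 [-0.235  0.343  1.728 -0.     1.07  -1.306]
0.0 [-0.235  0.343  1.728 -0.     1.07  -1.806]
0.5 [-0.235  0.343  1.728 -0.     1.07  -2.306]
1.0 None
1.5 None
2.0 [-0.235  0.343  1.728 -0.     1.07   2.477]
2.5 [-0.235  0.343  1.728 -0.     1.07   1.977]
3.0 [-0.235  0.343  1.728 -0.     1.07   1.477]
0.1
```

```bash
cat >>h.py <<'E'
def st(m=""):
    s=read_state();print(m,"t%.2f"%s["clock"],"p",np.round(s["eef_pos"],1),"F",np.round(s["force"],1),"T",np.round(s["wrist_torque"],3),"j6 %.3f w %.1f g %.1f"%(s["joint_pos"][5],s["gripper_width"],s["grip_force"]));return s
E
python3 - <<'E'
from h import *
o=down(-.22)
movep([595.8,-62,170],o);st()
command_gripper(60)
print(move_linear([595.8,-62,66],120,f_stop=6));st()
command_gripper(30,8);s=st("grip")
cv2.imwrite("pics/g1.png",get_image("scene")[150:260,270:400,::-1].repeat(4,0).repeat(4,1))
# test of a small stroke
q=s["joint_pos"].copy()
for i in range(3):
    q[5]+=.05;move_joints(q);st(i)
E
```

```text
t2.89 p [595.9 -61.1 170.1] F [-0.6  0.5  0.3] T [-0.02   0.046 -0.023] j6 -1.586 w 87.0 g 0.0
False
 t4.68 p [596.6 -62.2  66.9] F [ 0.9 -0.  -0.8] T [-0.005 -0.023 -0.005] j6 -1.586 w 59.7 g 0.0
grip t5.20 p [596.1 -62.1  66.4] F [-1.   0.2  2.4] T [ 0.006  0.055 -0.034] j6 -1.586 w 38.9 g 8.0
0 t5.50 p [596.1 -62.1  66.5] F [0.2 0.  1.2] T [-0.021  0.033 -0.041] j6 -1.537 w 38.7 g 8.0
1 t5.75 p [596.1 -62.1  66.4] F [ 0.4 -0.3  1.8] T [-0.023 -0.005 -0.077] j6 -1.488 w 38.7 g 8.0
2 t6.00 p [596.1 -62.1  66.5] F [-0.6 -1.   1. ] T [-0.075  0.024 -0.055] j6 -1.438 w 39.0 g 8.0
```

View pics/g1.png

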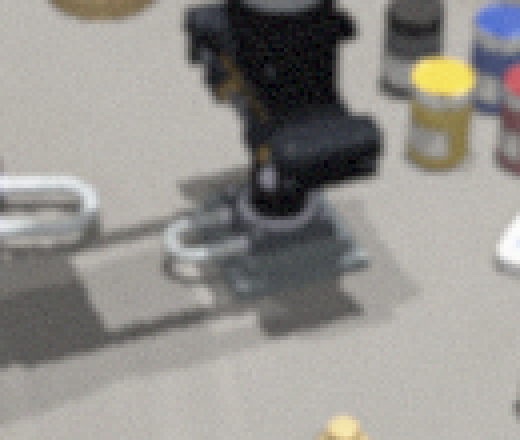

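The picture shows the fingers on the knob at about (285,190), clear of the skirt, with the shackle free at about (205,245). Next I turn until it stops.

```bash
python3 - <<'E'
from h import *
cv2.imwrite("pics/before_s.png",get_image("scene")[:,:,::-1])
command_gripper(30,18);s=st()
q=s["joint_pos"].copy();T=[];n=0
while q[5]<1.05:
    q[5]+=.05;move_joints(q);s=read_state();t=s["wrist_torque"][2];T.append(round(float(t),3))
    n=n+1 if abs(t)>.2 else 0
    if n>=2 or abs(t)>.4: break
print(T);s=st("end")
cv2.imwrite("pics/after_s.png",get_image("scene")[:,:,::-1])
a,b=[cv2.imread(f"pics/{n}_s.png")[190:250,290:360] for n in("before","after")]
cv2.imwrite("pics/ba.png",cv2.resize(np.hstack([a,b]),None,fx=5.5,fy=5.5,interpolation=2))
E
```

```text
t6.27 p [596.1 -62.1  66.5] F [-0.2  0.3  1. ] T [-0.116  0.005 -0.023] j6 -1.437 w 38.3 g 18.0
[-0.082, -0.078, -0.049, -0.029, -0.039, -0.011, -0.021, -0.037, -0.012, -0.01, -0.003, -0.035, -0.056, -0.029, 0.0, -0.013, -0.053, -0.002, -0.044, 0.031, -0.026, -0.048, -0.011, 0.009, -0.042, -0.006, -0.052, -0.036, -0.034, -0.03, -0.038, -0.025, -0.041, -0.075, -0.064, 0.045, -0.016, 0.009, -0.003, 0.006, 0.095, 0.353, 0.44]
end t17.02 p [595.8 -61.9  66.4] F [-3.   1.6  1.9] T [0.132 0.608 0.44 ] j6 0.710 w 38.3 g 18.0
```

View pics/ba.png

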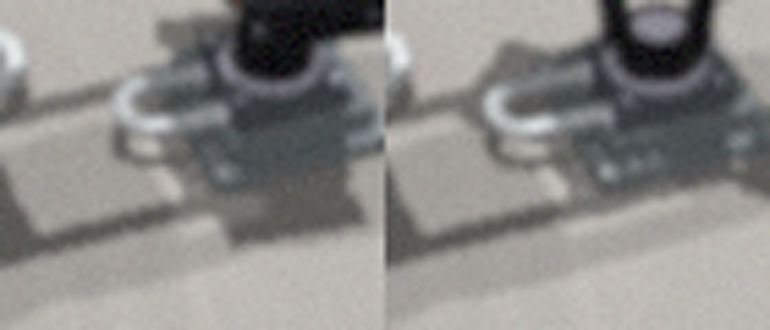

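The shackle bow has moved out by about 2.7 px (about 6 mm), from crop (114,105) to (99,105), and torque rose sharply after about 2 rad, so the lock has released. Next I ease off, release, and regrip on the shackle.

```bash
python3 - <<'E'
from h import *
s=read_state();q=s["joint_pos"].copy();q[5]-=.1;move_joints(q);st("eased")
command_gripper(62);st("open")
p=read_state()["eef_pos"];move_linear([p[0],p[1],125],120)
y=-.22;d=np.array([-np.cos(y),-np.sin(y)]);c=np.array([595.9,-62.0])
g=c+d*64;o=down(y-np.pi)
print(np.round(solve_ik([*g,125],o),3))
movep([*g,125],o);st("over")
i=get_image("top");cv2.imwrite("pics/top2.png",i[:,:,::-1])
print(move_linear([*g,32.5],70,f_stop=6));st("down")
command_gripper(35,30);st("grip")
E
```

```text
eased t17.32 p [595.9 -62.2  66.4] F [-1.6 -1.   0.5] T [-0.045  0.36   0.051] j6 0.612 w 38.0 g 18.0
open t18.04 p [595.8 -62.   66.4] F [0.8 0.1 1. ] T [-0.169  0.122 -0.008] j6 0.611 w 61.9 g 0.0
[-0.237  0.124  1.866 -0.     1.152  1.554]
over t19.58 p [533.3 -48.  124.4] F [ 0.5 -0.1  0.3] T [ 0.014  0.194 -0.012] j6 1.552 w 61.8 g 0.0
False
down t21.11 p [533.9 -48.1  33.1] F [-0.3 -0.4 -0.2] T [-0.056  0.149  0.053] j6 1.554 w 62.1 g 0.0
grip t21.59 p [533.5 -47.9  32.6] F [-0.8  0.6  0.9] T [0.129 0.272 0.018] j6 1.554 w 43.8 g 30.0
```

```bash
python3 - <<'E'
from h import *
y=-.22;d=np.array([-np.cos(y),-np.sin(y)])
p=read_state()["eef_pos"].copy();t=p.copy();t[:2]+=d*25
print(move_linear(t,12,f_stop=14));s=st("pulled");e=s["eef_pos"]
print("travel",np.dot(e[:2]-p[:2],d),"F along",np.dot(s["force"][:2],d))
cv2.imwrite("pics/pull.png",cv2.resize(get_image("scene")[170:260,280:400,::-1],None,fx=6,fy=6,interpolation=2))
E
```

```text
True
pulled t22.91 p [520.2 -45.4  33.2] F [ 3.2 -0.2 -1.6] T [-0.112 -0.374  0.142] j6 1.553 w 43.7 g 30.0
travel 13.501825411911028 F along -3.204874459981797
```

View pics/pull.png

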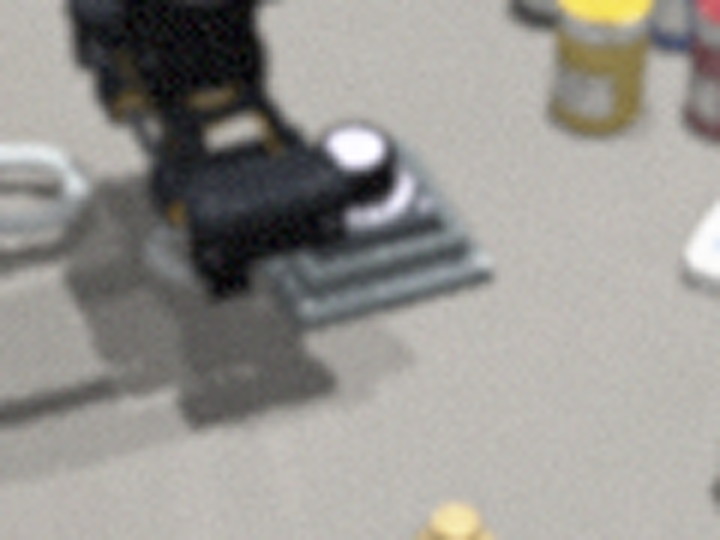

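The picture shows the fingers on the shackle at about (225,265) and the case still in its cradle. Travel is 13.5 mm. I'll pull again, a little harder, to confirm the stop.

```bash
python3 - <<'E'
from h import *
y=-.22;d=np.array([-np.cos(y),-np.sin(y)])
command_gripper(35,45)
p=read_state()["eef_pos"].copy();t=p.copy();t[:2]+=d*12
r=move_linear(t,10,f_stop=22);s=st("pulled2");e=s["eef_pos"]
print(r,"travel",np.dot(e[:2]-p[:2],d))
# relax, then regrip nearer the case
t=e.copy();t[:2]-=d*1;move_linear(t,20);st("relaxed")
command_gripper(60);st("open")
c=np.array([595.9,-62.0])+d*1;g=c+d*57.5
t=np.array([*g,32.5]);print(move_linear(t,40,f_stop=8));st("near")
command_gripper(35,60);st("regrip")
E
```

```text
pulled2 t23.94 p [519.9 -45.5  34.9] F [ 7.2 -0.9 -3.8] T [-0.117 -0.727  0.238] j6 1.552 w 43.4 g 45.0
True travel 0.27496779899689316
relaxed t24.19 p [520.3 -45.6  34.6] F [ 1.3 -0.8 -1.2] T [-0.032 -0.05   0.09 ] j6 1.552 w 43.9 g 45.0
open t24.82 p [520.8 -45.7  35. ] F [ 0.3  1.7 -0.3] T [-0.007  0.166 -0.006] j6 1.552 w 59.9 g 0.0
False
near t25.43 p [538.8 -49.2  32.3] F [-0.5 -0.8  0.4] T [-0.016  0.129  0.011] j6 1.554 w 60.2 g 0.0
regrip t25.90 p [538.7 -49.3  32.5] F [-0.4 -0.1 -0. ] T [-0.075  0.281 -0.106] j6 1.554 w 43.2 g 60.0
```

End stop confirmed: 0.3 mm more travel under the harder pull. Now I lift.

```bash
python3 - <<'E'
from h import *
p=read_state()["eef_pos"].copy()
print(move_linear([p[0],p[1],p[2]+35],30,f_stop=15));st("up35")
move_linear([p[0],p[1],p[2]+137],60);dwell(.5);st("up")
a=cv2.resize(get_image("scene")[100:240,270:400,::-1],None,fx=3,fy=3,interpolation=2);b=cv2.resize(get_image("top")[130:270,260:390,::-1],None,fx=3,fy=3,interpolation=2)
cv2.imwrite("pics/lift.png",np.hstack([a,b]))
E
```

```text
False
up35 t27.22 p [538.4 -49.2  67.2] F [-0.3 -0.7 -3.7] T [-0.057  0.314  0.012] j6 1.554 w 43.0 g 60.0
up t29.57 p [538.7 -49.3 169.5] F [ 0.5 -0.2 -1.4] T [-0.022  0.324  0.012] j6 1.554 w 43.1 g 60.0
```

View pics/lift.png

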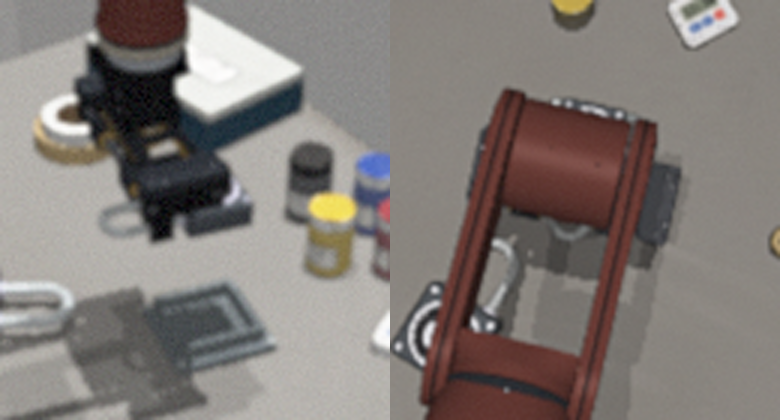

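The lock hangs from the gripper at about (215,215), out of the empty cradle at about (210,325) and roughly level with its dial up. I'll check that it isn't creeping before handing in.

```bash
python3 - <<'E'
from h import *
a=get_image("scene");dwell(1.5);b=get_image("scene")
f=lambda i:cv2.cvtColor(i[150:190,315:358],7).astype(np.float32)
print("shift",cv2.phaseCorrelate(f(a),f(b)));st()
cv2.imwrite("pics/fin.png",cv2.resize(b[140:190,300:360,::-1],None,fx=10,fy=10,interpolation=2))
E
```

```text
shift ((0.4745765908608064, -0.005147315081735826), 1.0287920655144585)
 t31.27 p [538.7 -49.3 169.5] F [-0.4 -0.5 -1.2] T [0.022 0.263 0.064] j6 1.554 w 43.2 g 60.0
```

View pics/fin.png

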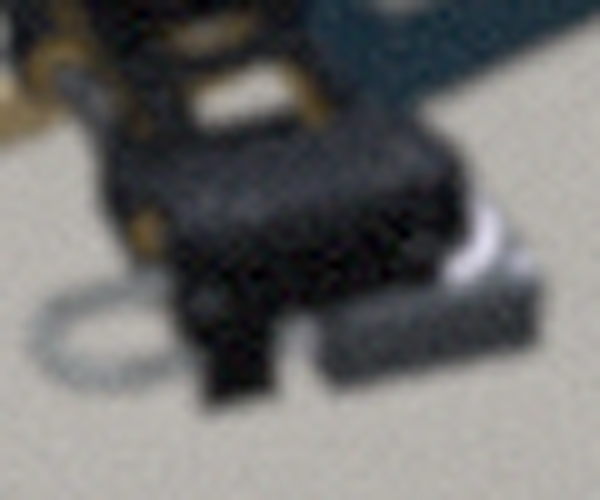

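The picture shows the case level (lower edge from (340,385) to (535,345), close to parallel with the cradle), the shackle fully out and the dial up. The 0.47 px shift is probably an artefact of the odd crop width, since the arm and grip readings have not changed.

```bash
python3 -c "
from cell import *
print(job_done())"
```

```text
the job is handed in; nothing more can be done
None
```

I handed the job in at about 31 s: the dial was turned about 2 rad clockwise to its notch, the shackle was drawn to its end stop, and the open lock is held still by the shackle, dial up, about 15 cm above the bench.

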